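File the sawn edge of a plate in the vise

TASK

Take the flat file with the orange handle from the tray and dress the sawn top edge of the aluminium plate in the vise with three strokes, one on its left third, then its middle, then its right third (left as the robot sees it). Hold the file level and square across the edge, press lightly and push it forward from near its tip to near its handle, and lift it clear before each return: never strike the vise with it. Then lay the file back flat in its tray and leave the other things alone.

Things in the scene. Friction and masses are not known exactly. Their poses are not given: they have to be found in the camera images.
- file: Loose flat file, 200 mm, 0.17 kg; at the start level in the tray, pointing away from the robot. Origin on its axis where blade meets ferrule, 28 mm above the bench; x to the tip, z normal to the flat. Blade 115 x 25 x 6 mm (x 0 to 115). Ferrule x -10 to 0. Orange flat-sided soft-grip handle x -85 to -10, 26 wide, 24 high: grip firmly from above near x -25; pressing tips it a little nose-up in the jaws. Balance x +20.
- file_tip (a point): Centre of the file's tip (file x +115).
- file_butt (a point): Centre of the rear end of the file's handle (file x -85).
- plate: Aluminium plate, rigidly clamped upright in the vise: 76 mm wide, 6 thick, 90 high, dark sawn top edge, two bolt holes. Origin at the middle of its underside; x across its thickness, away from the robot (the stroke direction; the vise's yaw), y along the edge to the left, z up. It stands 39 to 47 mm proud of the jaws.
- edge (a point): Middle of the plate's sawn top edge (90 mm above the plate's origin), about 174 to 182 mm above the bench. The edge runs 38 mm to each side along the plate's y; the thirds are centred 25 mm left, 0, and 25 mm right.
- vise: Blue bench vise bolted to the bench, jaws 100 mm wide (along y) with their top 135 mm above the bench; origin on the bench under the jaw line, x away from the robot. It reaches from x -152 (screw and its cross handle, 65 mm high, towards the robot) to x +96.
- tray: Fixed grey tray left or right of the vise, 290 x 220 mm (x, y), walls 18 mm high, 4 thick, floor 4 mm thick; origin under its centre. Two wooden rails cross it: at x +55 (20 mm wide, top 25 mm above the bench) under the blades, at x -85 (16 wide, top 16) under the handle ends. Two files lie on them, 40 mm left and right of its centre line, origins near x -15; which is where varies.
- round_file: The other file in the tray, loose: round dark blade 8 mm thick, blue handle 22 mm wide, 200 mm long; origin as for the flat file. Leave it.
- red_bin: Fixed open red bin with scraps, 200 x 150 x 80 mm, on the other side of the vise from the tray; origin under its centre.
- file_card: Loose wooden file-cleaning brush, 187 mm long, 36 mm wide, 20 mm high; origin near its middle on the bench, behind the vise to the right.
- oil: Loose white oil bottle, 52 mm in diameter, 130 mm high, standing behind to the left; origin under its base.
- offcuts: Loose aluminium and brass offcut piece, 120 x 60 x 16 mm, behind to the left; origin under its centre.
Things that resemble listed ones, but are neither listed nor needed, are in the scene too. Leave any purple look-alike of the file alone.

How it is judged (in metres and radians):
On the way, in this order (a step that is already met when the one before it is completed fails the run):
1. on the left third of the edge the file is set down flat and square, the edge under the front 35 mm of the blade (contact force between file and plate above 1 N and angle between file's own z axis and vertical below 0.26 rad and angle between the x axis of file and the x axis of plate, either way round below 0.26 rad and y of edge in the frame of file between -0.042 and -0.013 m and x of edge in the frame of file between 0.08 and 0.12 m), for 0.03 s.
2. pushed forward to the end of the stroke and still pressing there: the edge is under the rear 42 mm of the blade (contact force between file and plate above 1 N and angle between file's own z axis and vertical below 0.26 rad and angle between the x axis of file and the x axis of plate, either way round below 0.26 rad and y of edge in the frame of file between -0.042 and -0.013 m and x of edge in the frame of file between 0.005 and 0.042 m), for 0.03 s.
3. the file is lifted clear (5 mm or more) there, before coming back (z of edge in the frame of file below -0.008 m and x of edge in the frame of file below 0.052 m), for 0.03 s.
4. on the middle third of the edge the file is set down flat and square, the edge under the front 35 mm of the blade (contact force between file and plate above 1 N and angle between file's own z axis and vertical below 0.26 rad and angle between the x axis of file and the x axis of plate, either way round below 0.26 rad and y of edge in the frame of file between -0.012 and 0.012 m and x of edge in the frame of file between 0.08 and 0.12 m), for 0.03 s.
5. pushed forward to the end of the stroke and still pressing there: the edge is under the rear 42 mm of the blade (contact force between file and plate above 1 N and angle between file's own z axis and vertical below 0.26 rad and angle between the x axis of file and the x axis of plate, either way round below 0.26 rad and y of edge in the frame of file between -0.012 and 0.012 m and x of edge in the frame of file between 0.005 and 0.042 m), for 0.03 s.
6. the file is lifted clear (5 mm or more) there, before coming back (all of step 3), for 0.03 s.
7. on the right third of the edge the file is set down flat and square, the edge under the front 35 mm of the blade (contact force between file and plate above 1 N and angle between file's own z axis and vertical below 0.26 rad and angle between the x axis of file and the x axis of plate, either way round below 0.26 rad and y of edge in the frame of file between 0.013 and 0.042 m and x of edge in the frame of file between 0.08 and 0.12 m), for 0.03 s.
8. pushed forward to the end of the stroke and still pressing there: the edge is under the rear 42 mm of the blade (contact force between file and plate above 1 N and angle between file's own z axis and vertical below 0.26 rad and angle between the x axis of file and the x axis of plate, either way round below 0.26 rad and y of edge in the frame of file between 0.013 and 0.042 m and x of edge in the frame of file between 0.005 and 0.042 m), for 0.03 s.
9. the file is lifted clear (5 mm or more) there, before coming back (all of step 6), for 0.03 s.
At the end, for the whole second after the job is handed in: The flat file lies released and at rest, level within 11 degrees, inside the tray's walls with both ends no more than 42 mm above the bench (not on the other file or on a wall), and every other loose thing is within 30 mm of where it started (x of file_tip in the frame of tray between -0.145 and 0.145 m and y of file_tip in the frame of tray between -0.11 and 0.11 m and z of each of file_tip, file_butt in the frame of tray below 0.042 m and x of file_butt in the frame of tray between -0.145 and 0.145 m and y of file_butt in the frame of tray between -0.11 and 0.11 m and angle between file's own z axis and vertical below 0.2 rad and linear speed of file below 0.02 m/s and distance of each of round_file, file_card, oil, offcuts from where it was at the start of the episode below 0.03 m); the robot touches nothing.
It fails at once if the file presses on the plate with more than 45 N (contact force between file and plate above 45 N).
It fails at once if the file strikes the vise (contact force between file and vise above 2 N).
It fails at once if any other loose thing is moved by more than 30 mm (distance of any of round_file, file_card, oil, offcuts from where it was at the start of the episode above 0.03 m).
It also fails if it takes over 64 s, if anything falls off the work surface, if the arm or the gripper's body presses on something with over 40 N, if the wrist force passes 120 N, or if a joint passes its speed limit or range.

ROBOT

A 7-joint arm with a two-finger parallel gripper is mounted at the origin on the work surface. World frame = base frame: x ahead of the robot, y to its left, z up, the work surface at z = 0. Lengths are in mm, angles in rad, forces in N, time in s.
With the tool pointing down it reaches from about 400 to 875 mm from the base axis. Payload 6.5 kg.
Tool frame: the origin (TCP) lies between the finger pads; the fingertips stand ahead of it and the grasp point (between the pads) lies 3 mm ahead of it (bot.finger_overhang is the z of the fingertips in the tool frame, in mm); z points along the fingers, y is the line along which they close (so a half turn about z gives the same grasp; the last joint's range is limited). The gripper opens to 88 mm and grips with 3 to 60 N. Pads are 18 mm wide; open, the fingers measure 123 mm over their backs; the gripper's body (75 mm by 187 mm) begins 45 mm behind the grasp point.
Start: joints at [-1.392, 0.536, -0.004, 1.538, 0.003, 1.067, -0.071], TCP at [157.53, 630.614, 260.716] pointing down, gripper open.
Joint ranges: [-2.7, 2.7], [-0.37, 2.16], [-1.27, 1.26], [0.24, 2.4], [-1.31, 4.45], [0.19, 1.91], [-2.76, 2.76]. Speed limits (rad/s): [2.39, 2.39, 3.14, 3.14, 3.14, 3.14, 3.14].

INTERFACE

Orientations are given as a unit quaternion [w, x, y, z].
In Python, from plant import bot gives the robot as it stands. The module is installed in compiled form; this text tells all that it offers.
- The arm moves only by the shell command python3 -m crank 'ROWS'. ROWS is JSON, a list of rows, each a list of 7 numbers: the shift along the tool's x, y, z in mm, then the turn, a rotation vector about the tool's x, y, z in degrees, then the opening, from 0 (shut) to 1 (fully open). In form: [[dx, dy, dz, ax, ay, az, jaw], ...]. A call has 1 to 8 rows; each row is the pose to reach, as a shift and turn from the pose commanded when the call began, along the tool's axes at that moment; what a row does not reach only later rows make up. A row lasts 1/12 s, in which the tool goes at most 41.7 mm and 7.16 degrees, less where a joint would pass 70% of its speed; a pose out of reach is approached as far as the arm can. A call with a gripper value outside its range is refused whole. The fingers move at their own pace and stop on an object; the grip force is fixed at half the most. Time passes only in rows, so rows that repeat a pose let the fingers close. It gives the time, the measured TCP pose, the force, the opening and the grip force at its end, in the units of the state.
- bot.state(): the state, without advancing time (a new reading comes with each control period).
- bot.snapshot(name): name is "side" or "top"; returns the picture (480x640x3 uint8, blue, green, red); there is no depth.
- bot.camera_params(name): a dict with "fx", "fy", "cx", "cy" (pixels), "extrinsics" (4x4, takes a point from camera to world coordinates). Camera axes: x right, y up, looking along -z (the intrinsics and any distortion apply to the point x, -y, -z); pixel columns grow to the right and rows downward; lengths in mm; the calibration is good to about 2 mm. A picture is of the moment at which its call begins. camera_params takes no time and is no camera call.
- bot.finish_job(): hands the job in; it is judged then, once.
The state is a dict: "t": time; "joint_positions": joint angles; "qvel": joint speeds; "effort": joint torques, N m; "ee_pos": TCP position; "eef_rot": TCP orientation; "force": force on the tool from outside, world axes, zero at the start; "wrist_torque": the same for the moment, N m; "gripper_width": finger opening in mm; "finger_force": force on a finger pad.
Only numpy, scipy, OpenCV 4.12 (cv2) and the standard library are available. Lean on these libraries where they do the work, as an engineer would, in place of code of your own. Each camera call takes 0.05 s, during which the arm holds its last target. There are 200 camera calls.

## Working session

There is one attempt and no reset: what is moved stays moved. The work goes in short steps, Python scripts to look and compute and a shell command to move; the robot and the scene stay as the last step left them, time stands still between calls to the robot, and variables do not carry over. Pictures are saved under pics/ and viewed, at most 10 in all, crops included, and the job is handed in when it is done.

```bash
mkdir -p pics; python3 - <<'E'
from plant import bot
import cv2,numpy as np
np.set_printoptions(precision=4,suppress=True)
for n in("top","side"):
    cv2.imwrite(f"pics/{n}0.png",bot.snapshot(n)); p=bot.camera_params(n); print(n,{k:v for k,v in p.items() if k!="extrinsics"}); print(np.array(p["extrinsics"]))
print(bot.state(),bot.finger_overhang)
E
```

```text
top {'fx': 595.2422262631193, 'fy': 595.2422262631193, 'cx': 310.47392472686283, 'cy': 239.3889240575881}
[[  -0.0066    0.9977   -0.0675  402.3909]
 [  -0.9999   -0.0072   -0.0086  -22.5072]
 [  -0.009     0.0675    0.9977 1322.9341]
 [   0.        0.        0.        1.    ]]
side {'fx': 601.0965574842098, 'fy': 601.0965574842098, 'cx': 325.0190721067974, 'cy': 238.15794862420466}
[[   0.904     0.2937   -0.3106   82.7711]
 [  -0.4271    0.5866   -0.6881 -888.4008]
 [  -0.0199    0.7547    0.6558  979.9406]
 [   0.        0.        0.        1.    ]]
{'t': 0.1, 'joint_positions': array([-1.3922,  0.5371, -0.0045,  1.5388,  0.0026,  1.0673, -0.0712]), 'qvel': array([ 0.0001, -0.0024,  0.0017, -0.0016,  0.0002, -0.0024,  0.0008]), 'effort': array([  0.0023, -57.2076,   0.9937, -25.223 ,  -0.0562,   0.0135,
         0.    ]), 'ee_pos': array([157.3883, 630.1304, 259.9505]), 'eef_rot': array([-0.0001,  0.1221,  0.9925, -0.0008]), 'force': array([-0.2096,  0.4067, -0.1482]), 'wrist_torque': array([-0.0001,  0.01  ,  0.0031]), 'finger_force': 0.0, 'gripper_width': 88.27911204551218} 22.0
```

View pics/top0.png

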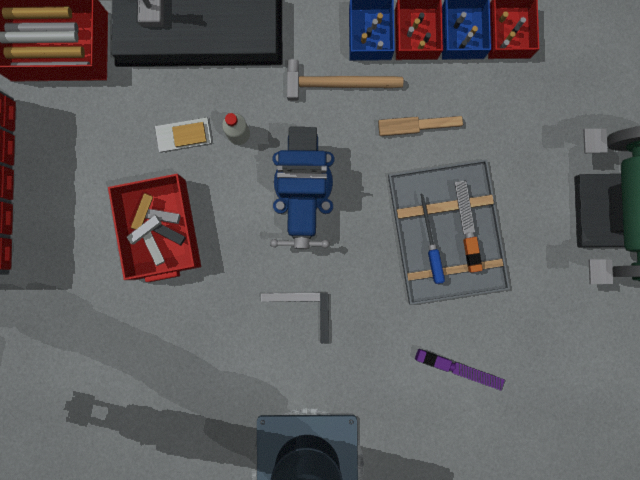

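View pics/side0.png

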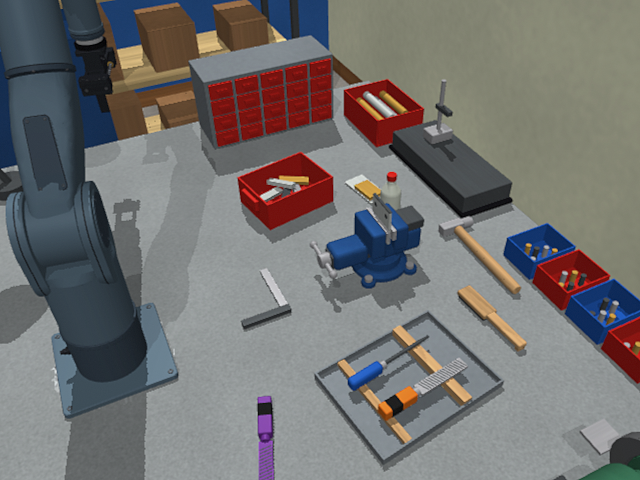

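The top view shows the flat file with its orange handle at about (472,250) and its blade reaching (463,182). It could be confused with the purple file at (460,370) or the round blue file at (435,265). By the description I choose the orange one. The plate is at top (302,170), side (382,215).

```bash
cat > h.py <<'E'
import numpy as np,cv2
from plant import bot
np.set_printoptions(precision=3,suppress=True)
def ray(n,u,v):
    p=bot.camera_params(n);E=np.array(p["extrinsics"])
    d=E[:3,:3]@np.array([(u-p["cx"])/p["fx"],-(v-p["cy"])/p["fy"],-1]);return E[:3,3],d/np.linalg.norm(d)
def onz(n,u,v,z):
    o,d=ray(n,u,v);return o+d*(z-o[2])/d[2]
def tri(a,b):
    (o1,d1),(o2,d2)=ray("top",*a),ray("side",*b)
    s=np.linalg.lstsq(np.c_[d1,-d2],o2-o1,rcond=None)[0]
    p,q=o1+s[0]*d1,o2+s[1]*d2;return (p+q)/2,np.linalg.norm(p-q)
def proj(n,P):
    p=bot.camera_params(n);E=np.array(p["extrinsics"]);c=E[:3,:3].T@(np.array(P)-E[:3,3])
    return p["cx"]-p["fx"]*c[0]/c[2],p["cy"]+p["fy"]*c[1]/c[2]
E
python3 - <<'E'
from h import *
t=cv2.imread("pics/top0.png");s=cv2.imread("pics/side0.png")
up=lambda im,x,y,w,h:cv2.resize(im[y:y+h,x:x+w],(400,300),interpolation=cv2.INTER_CUBIC)
a=np.hstack([up(t,262,140,80,60),up(s,340,180,80,60)])
b=np.hstack([up(t,400,170,160,120),up(s,360,340,120,90)])
cv2.imwrite("pics/crop1.png",np.vstack([a,b]))
m=cv2.inRange(cv2.cvtColor(t,cv2.COLOR_BGR2HSV),(5,180,120),(16,255,255));m[:,:455]=0;m[:,500:]=0;m[:220]=0;m[285:]=0
print(cv2.minAreaRect(cv2.findNonZero(m)),cv2.boundingRect(m))
for p in[(389,176),(488,161),(511,289),(411,303)]:print(onz("top",*p,18))
E
```

```text
((473.3513488769531, 254.10809326171875), (33.53739547729492, 11.179131507873535), 80.53767395019531) (466, 237, 16, 35)
[ 629.918 -185.85    18.   ]
[ 661.599 -405.008   18.   ]
[ 379.239 -447.442   18.   ]
[ 350.263 -229.375   18.   ]
```

View pics/crop1.png

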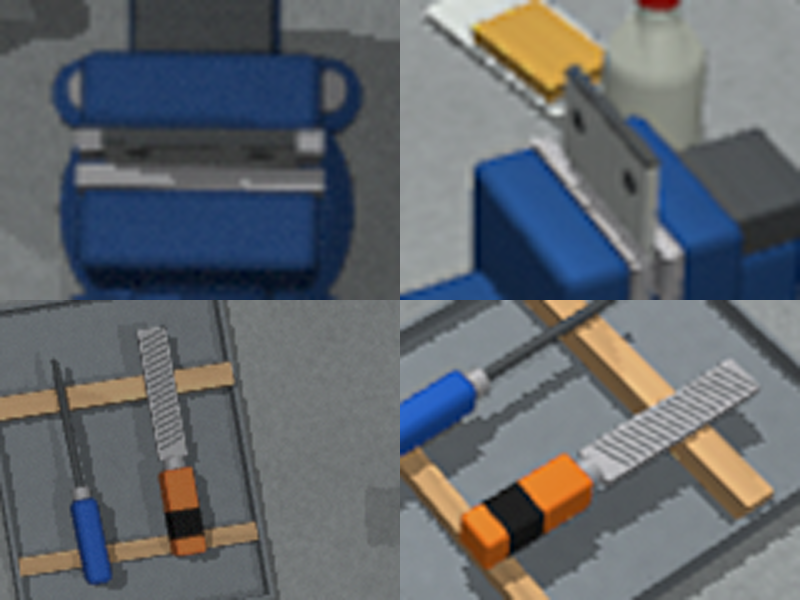

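The crop confirms the file: grooved flat blade, orange handle with a black band. The plate edge ends are near top (282.6,167.6) and (321.4,167.6), side (374.8,194.2) and (390.4,212.8).

```bash
python3 - <<'E'
from h import *
L=((282.6,167.6),(374.8,194.2));R=((321.4,167.6),(390.4,212.8))
for p in(L,R):print(tri(*p),onz("side",*p[1],178),onz("top",*p[0],178))
# jaws in top crop: rear jaw ends (78,140),(323,140); front jaw (78,178),(323,178), z=135
for p in[(78,140),(323,140),(78,178),(323,178)]:print("jaw",onz("top",262+p[0]/5,140+p[1]/5,135))
# file: ferrule/blade junction, tip, butt in top crop (scale 2.5)
f=lambda x,y,z:onz("top",400+x/2.5,170+(y-300)/2.5,z)
tip=f(153,328,31);jn=f(173,458,31);h0=f(177,470,40);h1=f(190,552,40)
print("tip",tip,"jn",jn,"hfront",h0,"hbutt",h1)
for a,b in((tip,jn),(h0,h1),(tip,h1)):print(np.linalg.norm((a-b)[:2]),np.degrees(np.arctan2((a-b)[1],(a-b)[0])))
g=lambda x,y,z:onz("side",360+(x-400)*.3,340+(y-300)*.3,z)
print("side tip",g(740,372,31),"butt top",g(482,530,40),"front top",g(570,465,40))
c=np.mean([onz("top",*p,18)for p in[(389,176),(488,161),(511,289),(411,303)]],0);print("tray",c)
E
```

```text
(array([622.796,  39.629, 177.053]), np.float64(5.153940582179016)) [624.748  37.953 178.   ] [620.211  40.584 178.   ]
(array([620.64 , -35.374, 178.793]), np.float64(2.5990186962282196)) [622.494 -34.813 178.   ] [619.581 -34.856 178.   ]
jaw [627.661  53.05  135.   ]
jaw [626.835 -45.796 135.   ]
jaw [612.179  53.095 135.   ]
jaw [611.365 -45.664 135.   ]
tip [ 614.885 -341.608   31.   ] jn [ 500.819 -356.242   31.   ] hfront [ 489.733 -357.102   40.   ] hbutt [ 419.06  -366.491   40.   ]
115.00134327273003 7.310828274179899
71.29343929753142 7.56769955029158
197.39986125335287 7.241780466171736
side tip [ 613.918 -340.98    31.   ] butt top [ 424.127 -372.167   40.   ] front top [ 488.155 -357.501   40.   ]
tray [ 505.255 -316.919   18.   ]
```

```bash
cat >> h.py <<'E'
from scipy.spatial.transform import Rotation as R
def rel(pos,yaw,p0=None,R0=None):
    "shift/turn in tool axes to a pose pointing down, tool x at world yaw (deg)"
    s=bot.state();p0=s["ee_pos"] if p0 is None else p0
    R0=R.from_quat(np.roll(s["eef_rot"],-1)) if R0 is None else R0
    T=R.from_euler("z",yaw,degrees=True)*R.from_euler("x",180,degrees=True)
    print(np.round(R0.inv().apply(np.array(pos)-p0),1),np.round((R0.inv()*T).as_rotvec(degrees=True),1));return np.array(pos),T
E
python3 - <<'E'
from h import *
p=r=None
for b,y,rad,z in((48,126,640,270),(20,86,630,270),(-9,46,620,270),(-37.1,7.3,597,160)):
    p,r=rel([rad*np.cos(np.radians(b)),rad*np.sin(np.radians(b)),z],y,p,r)
E
```

```text
[-300.2  -84.3   -9.9] [-0.1  0.  40. ]
[-306.7  -20.4   -0. ] [ 0. -0. 40.]
[-310.3   42.1    0. ] [-0. -0. 40.]
[-283.9   84.8  110. ] [-0.  -0.  38.7]
```

```bash
python3 -m crank '[[-38,-11,-1,0,0,5,1],[-75,-21,-2,0,0,10,1],[-113,-32,-4,0,0,15,1],[-150,-42,-5,0,0,20,1],[-188,-53,-6,0,0,25,1],[-225,-63,-7,0,0,30,1],[-263,-74,-9,0,0,35,1],[-300,-84,-10,0,0,40,1]]' && python3 -m crank '[[-38,-3,0,0,0,5,1],[-77,-5,0,0,0,10,1],[-115,-8,0,0,0,15,1],[-153,-10,0,0,0,20,1],[-192,-13,0,0,0,25,1],[-230,-15,0,0,0,30,1],[-268,-18,0,0,0,35,1],[-307,-20,0,0,0,40,1]]'; python3 -c "
from h import *
s=bot.state();print(s['ee_pos'],s['t'],s['joint_positions'])
p,r=rel([620*np.cos(.157),-620*np.sin(.157),270],46)
rel([476,-359.4,160],7.3,p,r)"
```

```text
t: 0.77
ee_pos: [429.7, 474.9, 270.7]
eef_rot: [0.0, 0.456, 0.89, -0.0]
force: [-0.6, 0.3, -0.8]
gripper_width: 88.0
finger_force: 0.0
t: 1.43
ee_pos: [592.7, 214.7, 270.5]
eef_rot: [-0.0, 0.733, 0.68, -0.0]
force: [1.4, 0.2, 0.5]
gripper_width: 87.9
finger_force: 0.0
[592.674 214.662 270.464] 1.4333 [-0.718  0.52   0.429  1.603 -0.238  1.071 -0.299]
[-309.3   42.7    0.5] [-0.   0.  39.8]
[-283.5   84.2  110. ] [-0.  -0.  38.7]
```

```bash
python3 -m crank '[[-39,5,0,0,0,5,1],[-77,11,0,0,0,10,1],[-116,16,0,0,0,15,1],[-155,21,0,0,0,20,1],[-193,27,0,0,0,25,1],[-232,32,0,0,0,30,1],[-271,37,0,0,0,35,1],[-309,43,0,0,0,40,1]]' && python3 -m crank '[[-36,11,5,0,0,5,0.8],[-71,21,15,0,0,10,0.6],[-106,32,30,0,0,15,0.6],[-142,42,45,0,0,20,0.6],[-178,53,60,0,0,25,0.6],[-213,63,80,0,0,30,0.6],[-248,74,95,0,0,35,0.6],[-284,84,110,0,0,39,0.6]]'; python3 - <<'E'
from h import *
im=bot.snapshot("side");t=bot.snapshot("top")
s=bot.state();print(s['ee_pos'],s['t'],s['joint_positions'],s["gripper_width"])
rel([476,-359.4,31],7.3)
cv2.imwrite("pics/b.png",np.hstack([cv2.resize(im[280:480,300:560],(390,300)),cv2.resize(t[150:350,360:620],(390,300))]))
E
```

```text
t: 2.1
ee_pos: [613.1, -96.9, 270.5]
eef_rot: [-0.0, 0.921, 0.389, -0.0]
force: [-0.2, 0.3, 0.9]
gripper_width: 87.9
finger_force: 0.0
t: 2.77
ee_pos: [475.7, -358.5, 159.5]
eef_rot: [-0.0, 0.998, 0.059, -0.0]
force: [0.5, -1.0, -0.4]
gripper_width: 53.1
finger_force: 0.0
[ 470.424 -363.133  158.903] 2.8667 [ 0.065  0.687  0.734  1.798 -0.573  0.887 -0.397] 52.54150043348709
[  6.7  -3.3 127.9] [ 0.1  0.3 -1. ]
```

View pics/b.png

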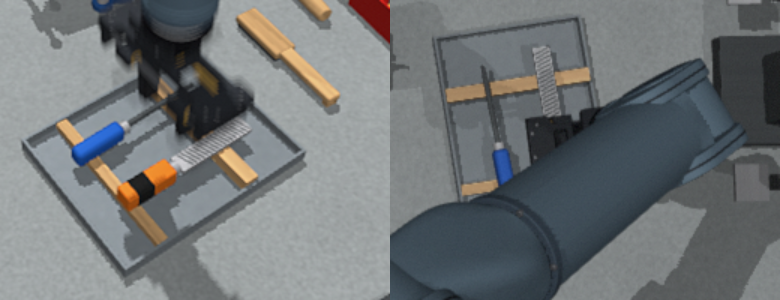

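The gripper is above the handle (side crop ~(150,185) handle); the arm is still settling. I'll hold briefly, then descend.

```bash
python3 -m crank '[[0,0,30,0,0,0,0.6],[0,0,60,0,0,0,0.6],[0,0,80,0,0,0,0.6],[0,0,80,0,0,0,0.6],[0,0,80,0,0,0,0.6]]'; python3 - <<'E'
from h import *
im=bot.snapshot("side")
s=bot.state();print(s['ee_pos'],s['t'])
rel([476,-359.4,31],7.3)
m=cv2.inRange(cv2.cvtColor(im,cv2.COLOR_BGR2HSV),(5,200,120),(16,255,255));m[:380]=0;m[:,:370]=0;m[:,450:]=0
print(cv2.boundingRect(m))
cv2.imwrite("pics/c.png",cv2.resize(im[300:460,340:540],(750,600)))
E
```

```text
t: 3.28
ee_pos: [476.4, -356.9, 80.3]
eef_rot: [-0.001, 0.998, 0.061, -0.001]
force: [-0.0, -0.3, 0.5]
gripper_width: 52.9
finger_force: 0.0
[ 477.134 -357.662   81.498] 3.3333
[-1.4  1.6 50.5] [ 0.  -0.  -0.3]
(378, 387, 36, 33)
```

View pics/c.png

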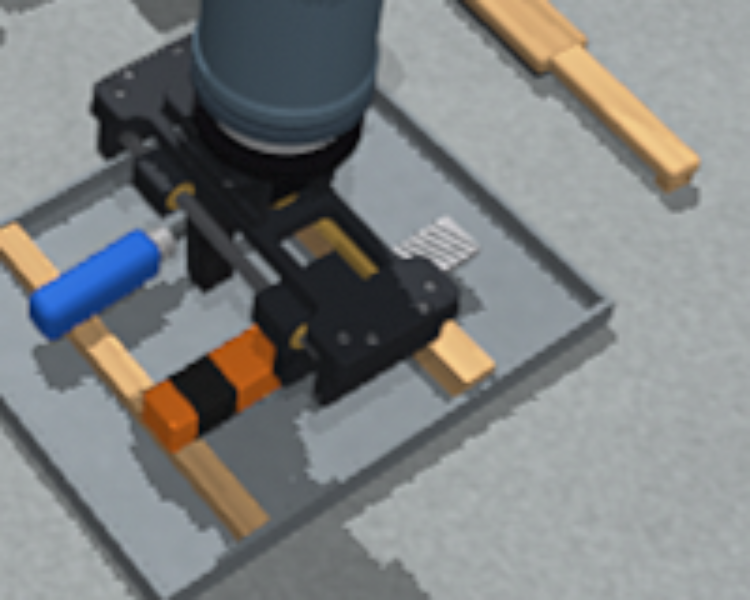

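The fingers straddle the handle (left finger ~(210,260), right ~(340,370)), clear of the blue file. I'll descend and grip.

```bash
python3 -m crank '[[0,1.5,20,0,0,0,0.6],[0,1.5,40,0,0,0,0.6],[-1,1.5,50,0,0,0,0.6],[-1,1.5,50,0,0,0,0.6],[-1,1.5,50,0,0,0,0],[-1,1.5,50,0,0,0,0],[-1,1.5,50,0,0,0,0],[-1,1.5,50,0,0,0,0]]' && python3 -m crank '[[0,0,0,0,0,0,0],[0,0,0,0,0,0,0],[0,0,0,0,0,0,0]]'; python3 -c "
from h import *
s=bot.state();print(s['ee_pos'],s['t'],s['eef_rot'])"
```

```text
t: 4.0
ee_pos: [476.4, -359.6, 31.8]
eef_rot: [0.0, 0.998, 0.061, 0.001]
force: [0.2, 0.6, 0.0]
gripper_width: 28.5
finger_force: 0.0
t: 4.25
ee_pos: [476.4, -359.7, 31.7]
eef_rot: [0.0, 0.998, 0.061, 0.001]
force: [-0.1, 1.2, 6.1]
gripper_width: 25.5
finger_force: 30.0
[ 476.388 -359.743   31.696] 4.25 [0.    0.998 0.061 0.001]
```

```bash
python3 -m crank '[[0,0,-6,0,0,0,0],[0,0,-20,0,0,0,0],[0,0,-45,0,0,0,0],[0,0,-75,0,0,0,0],[0,0,-105,0,0,0,0],[0,0,-135,0,0,0,0],[0,0,-165,0,0,0,0],[0,0,-190,0,0,0,0]]'; python3 - <<'E'
from h import *
s=bot.state();print(s['ee_pos'],s['t'],s['force'])
p,r=rel([490,-160,230],3)
rel([496,27.5,225],-1,p,r)
print(onz("top",234,120,130))
E
```

```text
t: 4.92
ee_pos: [475.5, -359.4, 223.7]
eef_rot: [0.0, 0.998, 0.06, 0.0]
force: [1.0, 0.2, -2.2]
gripper_width: 25.5
finger_force: 29.9
[ 475.456 -359.39   223.676] 4.9167 [ 1.039  0.151 -2.182]
[  38.5 -196.2   -6.4] [ 0.  -0.1  3.9]
[  15.8 -186.9    5. ] [ 0. -0.  4.]
[728.241 142.016 130.   ]
```

```bash
python3 -m crank '[[4,-20,0,0,0,0,0],[9,-45,-2,0,0,1,0],[15,-75,-4,0,0,1.5,0],[21,-105,-5,0,0,2,0],[27,-135,-6,0,0,3,0],[33,-165,-6,0,0,3.5,0],[38,-196,-6,0,0,4,0],[40,-210,-6,0,0,4,0]]' && python3 -m crank '[[3,-25,0,0,0,0.5,0],[6,-55,0,0,0,1,0],[9,-85,0,0,0,2,0],[12,-115,0,0,0,3,0],[14,-140,2,0,0,4,0],[15,-160,4,0,0,4,0],[15,-173,5,0,0,4,0],[15,-173,5,0,0,4,0]]' && python3 -m crank '[[0,0,0,0,0,0,0],[0,0,0,0,0,0,0]]'; python3 - <<'E'
from h import *
im=bot.snapshot("side");t=bot.snapshot("top")
s=bot.state();print(s['ee_pos'],s['t'],s['force'],s['joint_positions']);rel([496,27.5,215],-1)
cv2.imwrite("pics/d.png",np.hstack([cv2.resize(im[120:270,270:470],(400,300)),cv2.resize(t[110:260,220:420],(400,300))]))
E
```

```text
t: 5.58
ee_pos: [489.7, -141.4, 226.9]
eef_rot: [-0.002, 1.0, 0.028, -0.001]
force: [0.2, 0.5, -0.8]
gripper_width: 25.4
finger_force: 29.9
t: 6.25
ee_pos: [495.3, 31.0, 221.8]
eef_rot: [-0.001, 1.0, -0.007, -0.001]
force: [0.4, 0.2, -2.3]
gripper_width: 25.8
finger_force: 29.9
t: 6.42
ee_pos: [495.8, 26.4, 222.2]
eef_rot: [0.0, 1.0, -0.01, 0.0]
force: [-0.3, -0.4, -1.7]
gripper_width: 25.7
finger_force: 29.9
[495.983  26.218 222.11 ] 6.5167 [-0.556 -0.315 -1.169] [-0.847  0.455  0.904  2.01  -0.46   0.891 -1.285]
[-0.  -1.3  7.1] [ 0.  -0.  -0.2]
```

View pics/d.png

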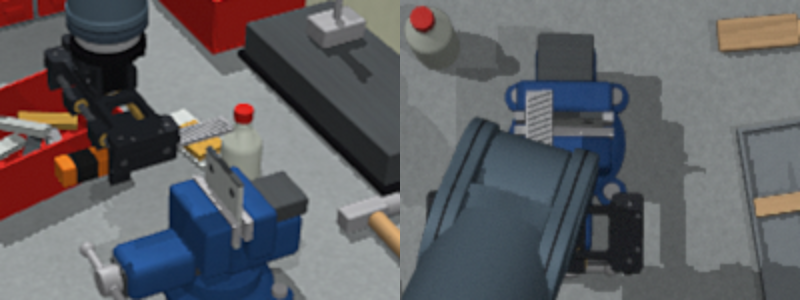

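The file is held level over the plate's left third, tip at top px ≈(290,155), and nothing is touching.

```bash
python3 -m crank '[[0,-1,10,0,0,0,0],[0,-1,20,0,0,0,0],[0,-1,27,0,0,0,0],[0,-1,30,0,0,0,0],[0,-1,30,0,0,0,0],[0,-1,30,0,0,0,0]]' && python3 -m crank '[[0,0,1,0,0,0,0],[0,0,2,0,0,0,0],[0,0,3,0,0,0,0],[0,0,3,0,0,0,0]]'; python3 -c "
from h import *
print(onz('top',290,155.5,221))
s=bot.state();print(s['force'],s['wrist_torque'],s['ee_pos'])"
```

```text
t: 7.02
ee_pos: [495.9, 28.3, 191.4]
eef_rot: [0.0, 1.0, -0.009, -0.0]
force: [0.1, -0.5, -1.1]
gripper_width: 25.6
finger_force: 29.9
t: 7.35
ee_pos: [496.1, 28.7, 188.7]
eef_rot: [-0.0, 1.0, -0.009, 0.0]
force: [0.3, -0.9, -1.5]
gripper_width: 25.5
finger_force: 29.9
[634.829  24.261 221.   ]
[ 0.341 -0.869 -1.5  ] [0.032 0.218 0.004] [496.113  28.709 188.738]
```

```bash
for i in 1 2 3; do python3 -m crank '[[0,0.3,0.5,0,0,0,0],[0,0.3,1.0,0,0,0,0],[0,0.3,1.5,0,0,0,0],[0,0.3,1.5,0,0,0,0]]' | grep -E "pos|force: \["; python3 -c "
from plant import bot
print(bot.state()['wrist_torque'])"; done
```

```text
ee_pos: [496.2, 28.4, 187.3]
force: [-0.4, 1.2, -0.3]
[0.08637436 0.09955228 0.1009036 ]
ee_pos: [496.2, 28.1, 185.8]
force: [0.2, 0.6, 0.3]
[0.20398886 0.03149585 0.11174673]
ee_pos: [496.3, 27.9, 184.3]
force: [0.8, 2.5, 1.9]
[ 0.23732753 -0.16196255  0.21458404]
```

```bash
python3 -m crank '[[0,0,0.7,0,0,0,0],[0,0,0.7,0,0,0,0],[5,0,0.7,0,0,0,0],[12,0,0.5,0,0,0,0],[19,0,0.3,0,0,0,0],[26,0,0,0,0,0,0],[30,0,0,0,0,0,0]]'; python3 -c "
from plant import bot
print(bot.state()['wrist_torque'])"
```

```text
t: 8.93
ee_pos: [527.1, 26.8, 184.3]
eef_rot: [0.0, 1.0, -0.009, 0.0]
force: [-2.7, 0.6, 2.4]
gripper_width: 25.6
finger_force: 29.9
[-0.05972076  0.48720063 -0.02073932]
```

```bash
python3 -m crank '[[7,0,0,0,0,0,0],[14,0,0,0,0,0,0],[21,0,0,0,0,0,0],[28,0,0,0,0,0,0],[35,0,0,0,0,0,0],[41,0,0,0,0,0,0],[44,0,0,0,0,0,0],[44,0,0,0,0,0,0]]'; python3 -c "
from plant import bot
print(bot.state()['wrist_torque'])"
```

```text
t: 9.6
ee_pos: [571.0, 26.3, 184.5]
eef_rot: [0.0, 1.0, -0.009, 0.0]
force: [-4.2, 0.7, 6.9]
gripper_width: 25.8
finger_force: 30.0
[0.09428216 0.66864687 0.01607838]
```

```bash
python3 -m crank '[[0,0,-8,0,0,0,0],[0,0,-18,0,0,0,0],[0,0,-25,0,0,0,0],[0,0,-25,0,0,0,0],[-10,4,-26,0,0,0,0],[-30,10,-26,0,0,0,0],[-50,18,-26,0,0,0,0],[-65,22,-26,0,0,0,0]]' && python3 -m crank '[[-6,2,0,0,0,0,0],[-10,2.5,0,0,0,0,0],[-10,2.5,0,0,0,0,0],[-10,2.5,0,0,0,0,0]]'; python3 - <<'E'
from h import *
im=bot.snapshot("side");t=bot.snapshot("top")
s=bot.state();print(s['ee_pos'],s['t'],s['force'],s['wrist_torque']);rel([496,2.5,195],-1)
cv2.imwrite("pics/e.png",np.hstack([cv2.resize(im[150:240,310:430],(400,300),interpolation=2),cv2.resize(t[140:200,262:342],(400,300),interpolation=2)]))
E
```

```text
t: 10.27
ee_pos: [503.1, 4.7, 210.1]
eef_rot: [0.0, 1.0, -0.009, -0.0]
force: [-0.1, 0.3, -1.0]
gripper_width: 25.8
finger_force: 30.0
t: 10.6
ee_pos: [495.5, 3.7, 210.5]
eef_rot: [-0.0, 1.0, -0.009, 0.001]
force: [0.1, -0.2, -1.6]
gripper_width: 25.5
finger_force: 30.0
[495.593   3.604 210.358] 10.7 [-0.137  0.141  0.004] [ 0.01   0.294 -0.017]
[ 0.4  1.1 15.4] [ 0.  -0.1  0. ]
```

View pics/e.png

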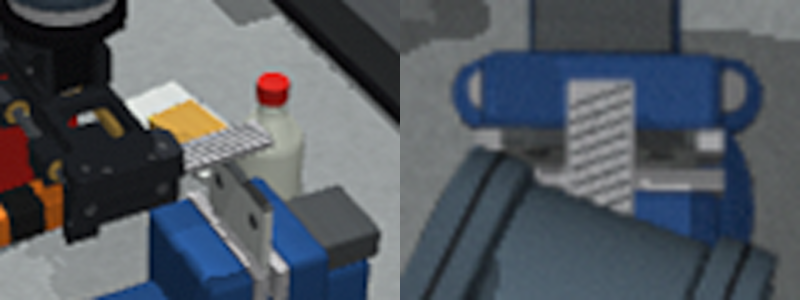

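The file is over the middle of the plate (centre at crop column 600, the same as the jaws) and hasn't slipped. Next is the second stroke.

```bash
python3 -m crank '[[0,1,8,0,0,0,0],[0,1,16,0,0,0,0],[0,1,20,0,0,0,0],[0,1,22,0,0,0,0],[0,1,23,0,0,0,0],[0,1,24,0,0,0,0],[0,1,25,0,0,0,0],[0,1,25,0,0,0,0]]' && python3 -m crank '[[0,0,0.8,0,0,0,0],[0,0,1.5,0,0,0,0],[0,0,1.5,0,0,0,0],[0,0,1.5,0,0,0,0]]';  python3 -c "
from plant import bot
print(bot.state()['wrist_torque'])"
```

```text
t: 11.37
ee_pos: [494.6, 2.3, 185.2]
eef_rot: [-0.0, 1.0, -0.009, 0.0]
force: [-0.6, 0.7, -2.2]
gripper_width: 25.2
finger_force: 30.0
t: 11.7
ee_pos: [494.6, 2.3, 183.7]
eef_rot: [-0.0, 1.0, -0.009, 0.0]
force: [0.8, 0.1, -2.6]
gripper_width: 25.8
finger_force: 30.0
[-0.05676261  0.19420198 -0.0291045 ]
```

```bash
for i in 1 2; do python3 -m crank '[[0,0,0.5,0,0,0,0],[0,0,1.0,0,0,0,0],[0,0,1.5,0,0,0,0],[0,0,1.5,0,0,0,0]]' | grep -E "pos|force: \["; python3 -c "
from plant import bot
print(bot.state()['wrist_torque'])"; done
```

```text
ee_pos: [494.7, 2.3, 182.3]
force: [-1.0, -0.2, -0.5]
[0.05481269 0.1420856  0.01674921]
ee_pos: [494.8, 2.2, 180.8]
force: [0.2, 0.2, 1.1]
[ 0.02995966 -0.05542424 -0.00134887]
```

```bash
python3 -m crank '[[0,0,0.7,0,0,0,0],[0,0,0.7,0,0,0,0],[5,0,0.7,0,0,0,0],[12,0,0.3,0,0,0,0],[19,0,-0.1,0,0,0,0],[26,0,-0.6,0,0,0,0],[31,0,-1,0,0,0,0]]';  python3 -c "
from plant import bot
print(bot.state()['wrist_torque'])"
```

```text
t: 12.95
ee_pos: [526.6, 1.6, 181.8]
eef_rot: [0.0, 1.0, -0.009, 0.0]
force: [-3.6, -0.2, 2.4]
gripper_width: 26.0
finger_force: 30.0
[-0.00459328  0.5139369  -0.0149523 ]
```

```bash
python3 -m crank '[[7,0,-0.3,0,0,0,0],[14,0,-0.6,0,0,0,0],[21,0,-0.9,0,0,0,0],[28,0,-1.2,0,0,0,0],[35,0,-1.5,0,0,0,0],[41,0,-1.7,0,0,0,0],[44.5,0,-1.7,0,0,0,0],[44.5,0,-1.7,0,0,0,0]]';  python3 -c "
from plant import bot
print(bot.state()['wrist_torque'])"
```

```text
t: 13.62
ee_pos: [571.1, 0.7, 183.7]
eef_rot: [0.0, 1.0, -0.009, 0.0]
force: [-3.6, 0.3, 6.8]
gripper_width: 25.6
finger_force: 30.0
[0.07556882 0.64896166 0.03301736]
```

```bash
python3 -m crank '[[0,0,-8,0,0,0,0],[0,0,-18,0,0,0,0],[0,0,-25,0,0,0,0],[0,0,-25,0,0,0,0],[-10,4,-26,0,0,0,0],[-30,10,-26,0,0,0,0],[-50,18,-26,0,0,0,0],[-65,22,-26,0,0,0,0]]' && python3 -m crank '[[-6,2,0,0,0,0,0],[-10,2.5,0,0,0,0,0],[-10,2.5,10,0,0,0,0],[-10,2.5,18,0,0,0,0],[-10,2.5,24,0,0,0,0],[-10,2.5,25,0,0,0,0],[-10,2.5,26,0,0,0,0],[-10,2.5,26,0,0,0,0]]';  python3 -c "
from plant import bot
print(bot.state()['wrist_torque'])"
```

```text
t: 14.28
ee_pos: [503.1, -20.7, 209.3]
eef_rot: [0.0, 1.0, -0.009, -0.0]
force: [0.5, 0.1, -2.0]
gripper_width: 26.0
finger_force: 30.0
t: 14.95
ee_pos: [494.8, -22.4, 183.1]
eef_rot: [0.0, 1.0, -0.009, -0.0]
force: [0.3, 0.5, -2.0]
gripper_width: 25.4
finger_force: 30.0
[-0.0359279   0.27385384  0.0123704 ]
```

```bash
for i in 1 2; do python3 -m crank '[[0,0,0.5,0,0,0,0],[0,0,1.0,0,0,0,0],[0,0,1.5,0,0,0,0],[0,0,1.5,0,0,0,0]]' | grep -E "pos|force: \["; python3 -c "
from plant import bot
print(bot.state()['wrist_torque'])"; done
```

```text
ee_pos: [494.7, -22.2, 182.0]
force: [0.2, -0.1, -1.6]
[-0.0667578   0.26418816  0.01015656]
ee_pos: [494.8, -22.3, 180.5]
force: [-0.5, 0.9, -1.5]
[-0.02662384  0.16343301  0.0654289 ]
```

```bash
for i in 1 2; do python3 -m crank '[[0,0,0.5,0,0,0,0],[0,0,1.0,0,0,0,0],[0,0,1.5,0,0,0,0],[0,0,1.5,0,0,0,0]]' | grep -E "pos|force: \["; python3 -c "
from plant import bot
print(bot.state()['wrist_torque'])"; done
```

```text
ee_pos: [494.9, -22.3, 179.0]
force: [0.0, 1.5, -0.0]
[ 0.03840427 -0.0843756   0.00640746]
ee_pos: [495.1, -22.3, 177.6]
force: [0.7, 0.9, 1.3]
[ 0.01100776 -0.2822579   0.03486205]
```

```bash
python3 -m crank '[[0,0,0,0,0,0,0],[5,0,0,0,0,0,0],[12,0,-0.5,0,0,0,0],[19,0,-1.1,0,0,0,0],[26,0,-1.7,0,0,0,0],[31,0,-2.2,0,0,0,0]]';  python3 -c "
from plant import bot
print(bot.state()['wrist_torque'])"
```

```text
t: 16.78
ee_pos: [526.5, -22.9, 179.6]
eef_rot: [0.0, 1.0, -0.009, -0.0]
force: [-3.7, 0.8, 2.5]
gripper_width: 25.5
finger_force: 30.0
[-0.00356762  0.5564971  -0.00107671]
```

```bash
python3 -m crank '[[7,0,-0.5,0,0,0,0],[14,0,-1,0,0,0,0],[21,0,-1.5,0,0,0,0],[28,0,-2,0,0,0,0],[35,0,-2.4,0,0,0,0],[41,0,-2.7,0,0,0,0],[44.5,0,-2.8,0,0,0,0],[44.5,0,-2.8,0,0,0,0]]' && python3 -m crank '[[0,0,-8,0,0,0,0],[0,0,-18,0,0,0,0],[0,0,-30,0,0,0,0],[0,0,-40,0,0,0,0],[0,0,-40,0,0,0,0],[0,0,-40,0,0,0,0]]';  python3 - <<'E'
from h import *
im=bot.snapshot("side")
cv2.imwrite("pics/f.png",np.hstack([cv2.resize(im[100:280,270:510],(800,600),interpolation=2)]))
s=bot.state();print(s['ee_pos'],s['wrist_torque'])
p,r=rel([490,-200,230],4);rel([477,-359.7,130],7.3,p,r)
E
```

```text
t: 17.45
ee_pos: [571.1, -23.8, 182.8]
eef_rot: [0.0, 1.0, -0.009, 0.0]
force: [-3.8, -0.1, 6.1]
gripper_width: 25.4
finger_force: 30.0
t: 17.95
ee_pos: [570.7, -23.4, 223.3]
eef_rot: [-0.0, 1.0, -0.009, 0.001]
force: [0.1, -0.3, -2.2]
gripper_width: 25.6
finger_force: 30.0
[570.193 -23.359 222.644] [-0.028  0.257  0.021]
[-77.1 178.   -7.5] [-0. -0. -5.]
[-24.1 158.4 100. ] [-0.   0.  -3.3]
```

View pics/f.png

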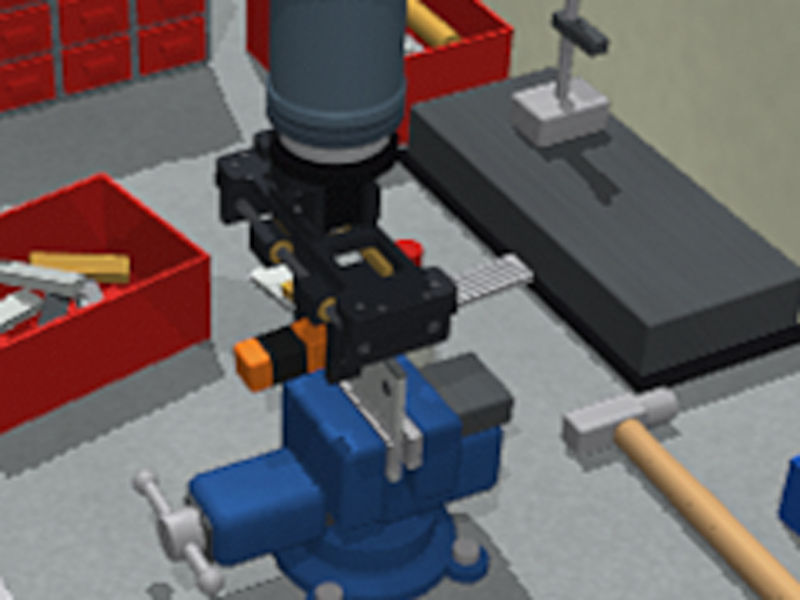

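The file is clear of the plate and slightly nose-up in the jaws (tip at crop (520,268)). The plate and vise are undisturbed. Now I'll take the file back to the tray.

```bash
python3 -m crank '[[-8,18,-2,0,0,0,0],[-19,45,-5,0,0,-1,0],[-30,72,-8,0,0,-2,0],[-42,99,-8,0,0,-3,0],[-53,126,-8,0,0,-4,0],[-65,153,-8,0,0,-5,0],[-77,178,-8,0,0,-5,0],[-77,178,-8,0,0,-5,0]]' && python3 -m crank '[[-4,25,5,0,0,-1,0],[-8,55,15,0,0,-2,0],[-12,85,30,0,0,-2,0],[-17,115,50,0,0,-3,0],[-21,140,75,0,0,-3.3,0],[-24,158,95,0,0,-3.3,0],[-24,158,100,0,0,-3.3,0],[-24,158,100,0,0,-3.3,0]]' && python3 -m crank '[[0,0,15,0,-1,0,0],[0,0,30,0,-2,0,0],[0,0,40,0,-3,0,0],[0,0,40,0,-3,0,0],[0,0,40,0,-3,0,0]]';  python3 - <<'E'
from h import *
im=bot.snapshot("side");t=bot.snapshot("top")
cv2.imwrite("pics/g.png",np.hstack([cv2.resize(im[300:450,340:540],(400,300),interpolation=2),cv2.resize(t[150:300,380:580],(400,300),interpolation=2)]))
s=bot.state();print(s['ee_pos'],s['wrist_torque'])
rel([477,-359.7,36],7.3)
E
```

```text
t: 18.67
ee_pos: [486.3, -205.9, 230.6]
eef_rot: [0.001, 1.0, 0.031, -0.001]
force: [-0.7, 0.3, -2.1]
gripper_width: 25.6
finger_force: 30.0
t: 19.33
ee_pos: [475.3, -359.3, 128.3]
eef_rot: [-0.001, 0.998, 0.062, -0.002]
force: [0.5, 1.0, -1.7]
gripper_width: 25.8
finger_force: 30.0
t: 19.75
ee_pos: [477.7, -358.5, 90.6]
eef_rot: [0.002, 0.998, 0.064, -0.026]
force: [-0.6, -0.4, -1.7]
gripper_width: 25.9
finger_force: 30.0
[ 477.487 -359.552   91.442] [-0.107  0.203 -0.049]
[ 2.3  0.  55.4] [ 0.1  2.9 -0. ]
```

View pics/g.png

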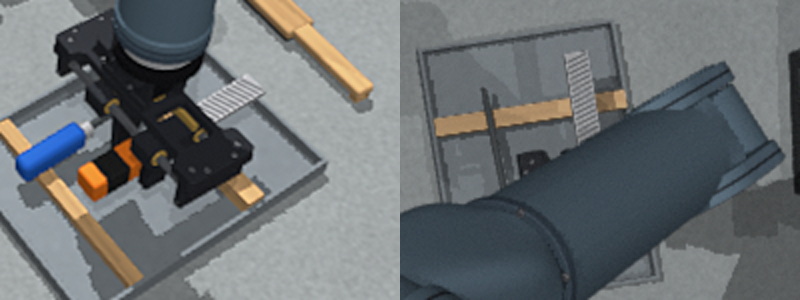

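The file hangs above its original place in the tray, clear of the blue file and the walls. I'll lower it.

```bash
python3 -m crank '[[1,0,20,0,0,0,0],[2,0,38,0,0,0,0],[2,0,48,0,0,0,0],[2,0,53,0,0,0,0],[2,0,54,0,0,0,0],[2,0,54,0,0,0,0]]'; for i in 1 2; do python3 -m crank '[[0,0,0.7,0,0,0,0],[0,0,1.5,0,0,0,0],[0,0,1.5,0,0,0,0]]' | grep -E "pos|force: \["; python3 -c "
from plant import bot
print(bot.state()['wrist_torque'])"; done
```

```text
t: 20.35
ee_pos: [476.2, -360.0, 37.0]
eef_rot: [0.002, 0.998, 0.063, -0.026]
force: [0.2, 0.4, -2.5]
gripper_width: 25.7
finger_force: 30.0
ee_pos: [476.4, -359.8, 35.4]
force: [-0.3, 0.7, -1.9]
[-0.04596515  0.1830814  -0.03343018]
ee_pos: [476.0, -359.5, 33.4]
force: [-0.0, 0.1, -2.4]
[-0.02053913  0.1975569   0.02628653]
```

Another 1.5 mm down, then I'll open partly and rise.

```bash
python3 -m crank '[[0,0,0.8,0,0,0,0],[0,0,1.5,0,0,0,0],[0,0,1.5,0,0,0,0],[0,0,1.5,0,0,0,0.2],[0,0,1.5,0,0,0,0.45],[0,0,1.5,0,0,0,0.55],[0,0,1.5,0,0,0,0.55],[0,0,1.5,0,0,0,0.55]]' && python3 -m crank '[[0,0,0,0,0,0,0.55],[0,0,-8,0,0,0,0.55],[0,0,-20,0,0,0,0.55],[0,0,-45,0,0,0,0.55],[0,0,-80,0,0,0,0.55],[0,0,-115,0,0,0,0.55],[0,0,-150,0,0,0,0.55],[0,0,-180,0,0,0,0.55]]' && python3 -m crank '[[-10,-30,-10,0,3,0,0.55],[-10,-70,-10,0,3,0,0.55],[-10,-110,-10,0,3,0,0.55],[-10,-150,-10,0,3,0,0.55],[-10,-190,-10,0,3,0,0.55],[-10,-220,-10,0,3,0,0.55],[-10,-220,-10,0,3,0,0.55]]';  python3 - <<'E'
from h import *
im=bot.snapshot("side");t=bot.snapshot("top")
cv2.imwrite("pics/i.png",np.hstack([cv2.resize(im[300:480,300:540],(400,300),interpolation=2),cv2.resize(t[150:315,370:590],(400,300),interpolation=2)]))
E
```

```text
t: 21.52
ee_pos: [475.9, -359.7, 32.0]
eef_rot: [0.002, 0.998, 0.063, -0.026]
force: [-0.5, -0.4, 0.1]
gripper_width: 48.1
finger_force: 0.0
t: 22.18
ee_pos: [485.4, -358.9, 215.3]
eef_rot: [0.002, 0.998, 0.063, -0.025]
force: [-0.5, -0.3, -0.4]
gripper_width: 48.7
finger_force: 0.0
t: 22.77
ee_pos: [447.5, -134.9, 222.2]
eef_rot: [-0.002, 0.998, 0.067, -0.0]
force: [0.1, 0.2, -0.6]
gripper_width: 48.6
finger_force: 0.0
```

View pics/i.png

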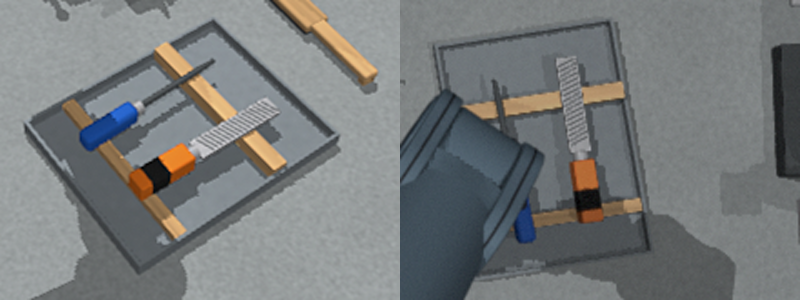

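The file lies flat on both rails inside the tray, with the round file undisturbed and the gripper well clear. I'll hand in.

```bash
python3 -m crank '[[0,0,0,0,0,0,0.55],[0,0,0,0,0,0,0.55],[0,0,0,0,0,0,0.55]]' >/dev/null; python3 -c "
from plant import bot
print(bot.finish_job())"
```

```text
the job is handed in; nothing more can be done
None
```

I made the three strokes (left, middle, right) at about 3–9 N by the wrist sensor, lifted the file clear after each, laid it back flat in the tray, and handed the job in at about 23 s; no verdict was returned.

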